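Pen a gear stack in its carrier

ROBOT

A 6-joint arm with a two-finger parallel gripper is mounted at the origin on a cart in front of the work surface, level with it; the furniture and walls round the work are solid. World frame = base frame: x ahead of the robot, y to its left, z up, the work surface at z = 0. Lengths are in mm, angles in rad, forces in N, time in s.
With the tool pointing down it reaches from about 350 to 975 mm from the base axis. Payload 7.1 kg.
Tool frame: the origin (TCP) lies on the front face of the gripper's body, between the roots of the fingers; the fingertips stand 80 mm ahead of it and the grasp point (between the pads) lies 61 mm ahead of it (env.tips_ahead is the distance from the TCP to the fingertips, in mm); z points along the fingers, y is the direction in which the jaws open and shut (so a half turn about z gives the same grasp; the last joint's range is limited). The gripper opens to 88 mm and grips with 3 to 60 N. Pads are 20 mm wide; open, the fingers measure 115 mm over their backs; the gripper's body (75 mm by 178 mm) begins 61 mm behind the grasp point.
Start: joints at [1.183, 0.423, 1.63, -0, 1.089, -0.019], TCP at [225.278, 582.971, 302.675] pointing down, gripper open.
Joint ranges: [-3, 3], [-0.9, 2.11], [0.09, 2.58], [-1.31, 4.45], [0.11, 2.69], [-2.54, 2.54]. Speed limits (rad/s): [2.39, 2.39, 3.01, 3.14, 3.14, 3.14].

INTERFACE

Orientations are given as a unit quaternion [x, y, z, w].
In Python, from station import env, set_gripper, viewer, workorder gives the robot as it stands. Calls block until the motion is done:
- env.reach(position, orientation): joint-space move of the TCP to a pose.
- env.move_l(position, rot=None, rate=150, f_stop=None): straight line of the TCP; rot=None keeps the orientation; rate is the mean speed in mm/s. With f_stop (N) it stops when the force on the tool has changed by that much, and returns True; else False.
- env.move_joints(angles): joint-space move.
- set_gripper(opening): finger opening in mm; the grip force is fixed at half the most; returns when the fingers have stopped.
- env.hold(seconds).
- env.ik(position, orientation): joint angles nearest the present ones, or None.
- env.read_state(): the state.
- viewer.camera(name): name is "scene" or "top"; returns the picture (384x512x3 uint8, blue, green, red); there is no depth.
- viewer.camera_params(name): a dict with "fx", "fy", "cx", "cy" (pixels), "dist" ([k1, k2, p1, p2, k3] as OpenCV has them; the pictures are not rectified), "pose" (4x4, takes a point from camera to world coordinates). Camera axes: x right, y up, looking along -z (the intrinsics and any distortion apply to the point x, -y, -z); pixel columns grow to the right and rows downward; lengths in mm; the calibration is good to about 2 mm. A picture is of the moment at which its call begins. camera_params takes no time and is no camera call.
A pose or a line that the arm cannot do raises env.IKError and nothing moves.
- workorder.sign_off(): hands the job in, once; it reports no verdict.
The state is a dict: "time_s": time; "qpos": joint angles; "dq": joint speeds; "tau": joint torques, N m; "tool_pos": TCP position; "orientation": TCP orientation; "force": force on the tool from outside, world axes, zero at the start; "wrist_torque": the same for the moment, N m; "width": finger opening in mm.
Only numpy, scipy, OpenCV 4.12 (cv2) and the standard library are available. Lean on these libraries where they do the work, as an engineer would, in place of code of your own. Each camera call takes 0.05 s, during which the arm holds its last target. There are 200 camera calls.

TASK

Lower the loose gear stack gently, upright, into the deep empty pocket of the gear carrier, close to the pocket's end wall, and let go of it. Then pull up the spring-loaded plunger knob on the partition's collar, slide the partition towards the gear stack to the next hole of the tube, and let the pin drop fully home there so that the stack is penned in; finish still gripping the knob with the pin held home. Do not disturb the other parts on the bench or in the carrier.

Things in the scene. Friction and masses are not known exactly. Their poses are not given: they have to be found in the camera images.
- carrier: gear carrier, fixed: grey trough on a steel base plate 146 x 262 mm, a 30 mm square steel tube along its front (-x). Origin on the bench under the trough's centre, y along trough and tube. Trough inside: x -43 to 43 mm, y -100 to 100 mm, rubber floor at z = 8 mm, walls 4 mm, rim at z = 69 mm. Tube: axis at x = -70 mm, top face z = 68 mm, ends y = -/+130 mm
- pocket_floor (a point): floor of the empty pocket (the trough's -y part), carrier frame (0, -64, 8) mm: middle of the space left for the gear stack once the partition is at the next hole. The pocket runs from the end wall at y = -100 mm to the partition's face, at y = 12 mm at the start and -28 mm at the next hole (72 mm long: 3 mm to spare on either side of the stack)
- next_hole (a point): mouth of the hole to go to, in the tube's top face, carrier frame (-70, -26, 68) mm; straight below the knob's axis when the partition is there. The tube has 11.5 mm holes at y = -66, -26, 14, 54, 94 mm; the collar starts at the one at y = 14 mm
- partition (a joint): position of the partition and its collar along the tube, m: 0 at the starting hole, growing towards the empty pocket (carrier -y); 0.040 at the next hole. Slides with about 2 N of friction once the pin is out; about 1.2 mm of play with the pin in
- partition_face (a point): centre of the partition's face towards the pocket. The partition is a grey plate 80 mm wide, 4 mm thick, from 4 mm above the trough floor up to an arm (top at z = 80 mm) that crosses the trough's front wall to the aluminium collar on the tube (44 mm across, 50 mm along it)
- plunger (a joint): lift of the lock pin, m: 0 fully home in a hole, 0.010 when its rounded tip just clears the tube's top face, 0.015 fully drawn (stop). A spring pushes it down, about 9 N when home, 14 N fully drawn; over a hole it snaps home by itself, between holes the pin rides on the tube at 0.010
- knob_grip (a point): centre of the round black pull knob's grip, on its vertical axis, 111 mm above the bench with the pin home. Knob 30 mm in diameter from 10 mm below to 11 mm above this point, its top 14 mm above and underside 18 mm below it; under it an 18 mm spindle housing, then a nut 28 mm below this point and the arm 31 mm below
- pull_knob: the same pull knob, for contact only; its origin lies on the knob's axis at bench height when the pin is home
- gear_stack: the gear stack as a body, 0.65 to 0.95 kg: origin at the centre of its underside, z up along its axis
- gear_centre (a point): centre of the loose gear stack, half-way up its axis: dark steel gears on one hub, round, 114 mm tall, standing upright on the bench. Diameter by height above its underside: 64 mm at 0-26 mm, 66 mm (greatest) at 42-58 mm, 58 mm at 58-66 mm, 60 mm at 66-92 mm (grip here), 50 mm at 100-114 mm
- ring_gear: bystander: gear with a hub, 70 mm in diameter, 36 mm tall, in the other part of the trough; origin under its centre
- gear_cluster: bystander: double gear 86 mm in diameter, 78 mm tall, on the bench; origin under its centre
- synchro_ring: bystander: toothed brass ring 66 mm in diameter, 9 mm tall, on the bench; origin under its centre
- pump_body: bystander: cast block 66 x 78 x 50 mm, on the bench; origin under its centre
- bearing: bystander: ball bearing 52 mm in diameter, 15 mm tall, on the bench; origin under its centre
- shift_fork: bystander: flat cast fork 101 x 68 x 22 mm, on the bench; origin under its centre
There are look-alikes about, which are no part of the job. Leave any green or red look-alike of the gear_stack alone.

How it is judged (in metres and radians):
On the way, in this order (a step that is already met when the one before it is completed fails the run):
1. the gear stack stands upright on the pocket's floor within 22 mm of the end wall, let go, with the partition still at its starting hole (z of gear_centre in the frame of carrier between 0.06 and 0.069 m and y of gear_centre in the frame of carrier between -0.07 and -0.045 m and angle between gear_centre's own z axis and vertical below 0.06 rad and linear speed of gear_stack below 0.02 m/s and contact force between the fingers and gear_stack below 0.1 N and value of joint partition below 0.004 m), for 0.2 s.
2. the pin is drawn clear of its hole (value of joint plunger above 0.0095 m).
3. the partition is at the next hole with the pin home (value of joint partition between 0.037 and 0.043 m and value of joint plunger below 0.002 m), for 0.2 s.
At the end, for the whole second after the job is handed in: the partition's collar is at the next hole (joint 37 to 43 mm) with the pin home (lifted less than 2 mm) and the fingers still gripping the knob (more than 2 N); the gear stack stands at rest on the pocket floor between end wall and partition, upright within 0.06 rad, touched by no part of the robot (all of step 3 and contact force between the fingers and pull_knob above 2 N and z of gear_centre in the frame of carrier between 0.06 and 0.069 m and y of gear_centre in the frame of carrier between -0.07 and -0.058 m and angle between gear_centre's own z axis and vertical below 0.06 rad and linear speed of gear_stack below 0.02 m/s and contact force between the arm and gear_stack below 0.1 N); the arm keeps its last pose, push and grip.
It fails at once if the gear stack is banged or pressed hard against the carrier (more than 80 N) (contact force between gear_stack and carrier above 80 N).
It fails at once if the gear stack is dropped into the carrier (faster than 0.25 m/s with its underside below the rim) (linear speed of gear_stack above 0.25 m/s and z of gear_centre in the frame of carrier below 0.12 m and x of gear_centre in the frame of carrier between -0.045 and 0.045 m and y of gear_centre in the frame of carrier between -0.1 and 0.1 m).
It fails at once if the gear stack is tipped over (angle between gear_centre's own z axis and vertical above 0.5 rad).
It fails at once if another part is disturbed (moved more than 20 mm) (distance of any of ring_gear, gear_cluster, synchro_ring, pump_body, bearing, shift_fork from where it was at the start of the episode above 0.02 m).
It also fails if it takes over 53 s, if anything falls off the work surface, if the arm or the gripper's body presses on something with over 40 N, if the wrist force passes 120 N, or if a joint passes its speed limit or range.

## Working session

There is one attempt and no reset: what is moved stays moved. The work goes in short steps, each a Python script; the robot and the scene stay as the last script left them, time stands still between calls to the robot, and variables do not carry over. Pictures are saved under pics/ and viewed, about 8 in all and at most 12, crops included, and the job is handed in when it is done.

```bash
ls; mkdir -p pics
python3 - <<'E'
from station import env, viewer
import cv2, numpy as np
for n in("scene","top"):
    cv2.imwrite(f"pics/{n}0.png",cv2.resize(viewer.camera(n),None,fx=1.5,fy=1.5,interpolation=cv2.INTER_CUBIC)); p=viewer.camera_params(n); print(n,p)
s=env.read_state();print(s)
E
```

```text
pics
scene {'fx': 387.3319219432806, 'fy': 387.3319219432806, 'cx': 254.20187231709687, 'cy': 189.02395290920236, 'dist': array([-0.06936906,  0.        ,  0.        ,  0.        ,  0.        ]), 'pose': array([[ 9.12070234e-01,  1.50798647e-01, -3.81297333e-01,
         5.21783360e+01],
       [-4.09961383e-01,  3.52875072e-01, -8.41077195e-01,
        -1.16439538e+03],
       [ 7.71702115e-03,  9.23438656e-01,  3.83668471e-01,
         6.19682465e+02],
       [ 0.00000000e+00,  0.00000000e+00,  0.00000000e+00,
         1.00000000e+00]])}
top {'fx': 406.2249539036911, 'fy': 406.2249539036911, 'cx': 261.89150494954345, 'cy': 194.77144391315892, 'dist': array([-0.04498837,  0.        ,  0.        ,  0.        ,  0.        ]), 'pose': array([[-1.03174306e-02,  9.92051638e-01, -1.25407728e-01,
         3.95317566e+02],
       [-9.99940404e-01, -1.06835490e-02, -2.24720286e-03,
        -5.94626688e+01],
       [-3.56914088e-03,  1.25377069e-01,  9.92102743e-01,
         1.34001808e+03],
       [ 0.00000000e+00,  0.00000000e+00,  0.00000000e+00,
         1.00000000e+00]])}
{'time_s': 0.1, 'qpos': array([ 1.18303437e+00,  4.23733162e-01,  1.63060113e+00,  1.29323893e-05,
        1.08858290e+00, -1.89791852e-02]), 'dq': array([-0.00022654, -0.00064953, -0.00133213, -0.0009926 ,  0.00011024,
       -0.00056898]), 'tau': array([-2.57909633e-04, -5.45611060e+01, -2.74325305e+01,  6.44113217e-02,
        1.88233849e-02, -4.78204834e-05]), 'tool_pos': array([225.11603894, 582.63775376, 302.00376254]), 'orientation': array([ 1.83351183e-01,  9.83047255e-01, -6.47462383e-04, -1.39368056e-04]), 'force': array([-1.28827903, -0.35319288,  0.55393383]), 'wrist_torque': array([ 0.02497942, -0.01835356, -0.00340262]), 'width': 87.58030374303387}
```

View pics/scene0.png

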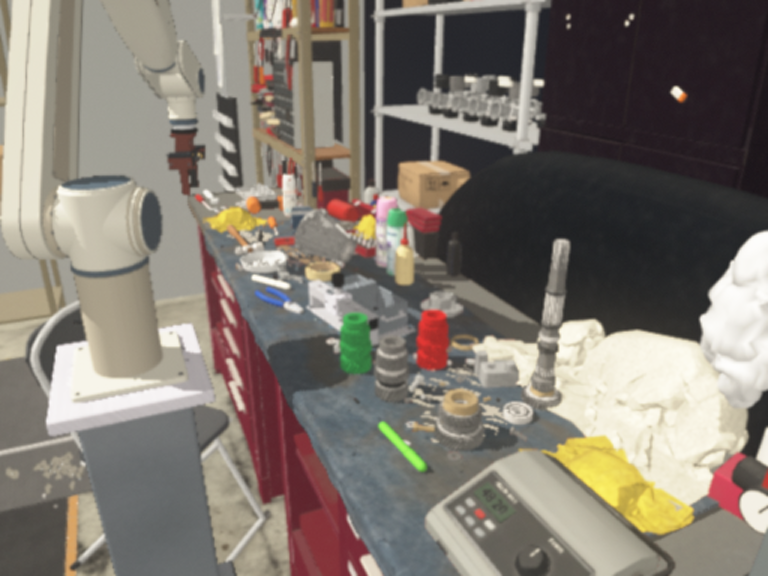

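View pics/top0.png

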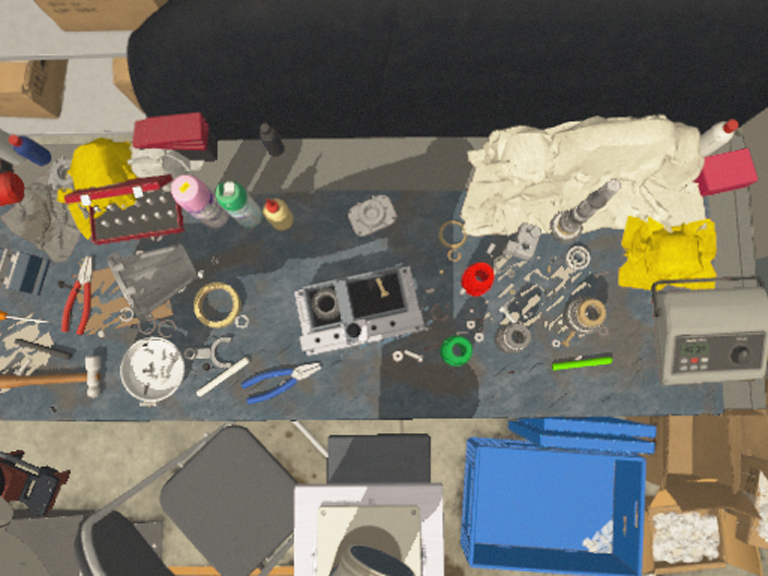

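The scene shows a grey gear stack at about scene (391,368) and top (514,335), in ×1.5 pixels. Things that could be taken for it, at top ×1.5 pixels:
- green look-alike (456,350)
- red look-alike (478,278)
- gear cluster (587,312)
- shaft on cloth (590,210)

By the description I choose the grey one at (514,335). The carrier is at about (360,308), with the knob at (353,330). Next is one close crop.

```bash
cat > h.py <<'E'
import cv2, numpy as np
from scipy.spatial.transform import Rotation as R
from station import env, viewer, set_gripper, workorder
def K(p): return np.array([[p["fx"],0,p["cx"]],[0,p["fy"],p["cy"]],[0,0,1.]])
def proj(n,P):
    p=viewer.camera_params(n); T=np.linalg.inv(p["pose"]); c=(np.atleast_2d(P)@T[:3,:3].T+T[:3,3])*[1,-1,-1]
    return cv2.projectPoints(c,np.zeros(3),np.zeros(3),K(p),p["dist"])[0].reshape(-1,2)
def ray(n,uv):
    p=viewer.camera_params(n); q=cv2.undistortPoints(np.array(uv,float).reshape(-1,1,2),K(p),p["dist"]).reshape(-1,2)
    d=np.c_[q[:,0],-q[:,1],-np.ones(len(q))]@p["pose"][:3,:3].T
    return p["pose"][:3,3],d
def on_z(n,uv,z):
    o,d=ray(n,uv); return (o+d*((z-o[2])/d[:,2])[:,None])[:,:2]
def crop(img,x,y,w,h,f): return cv2.resize(img[y:y+h,x:x+w],None,fx=f,fy=f,interpolation=cv2.INTER_CUBIC)
E
python3 - <<'E'
from h import *
t=viewer.camera("top"); s=viewer.camera("scene")
cv2.imwrite("pics/raw_t.png",t);cv2.imwrite("pics/raw_s.png",s)
a=crop(t,190,165,100,80,6)  # carrier
b=crop(t,290,170,120,72,5)
c=crop(s,200,180,130,110,6)
cv2.imwrite("pics/a.png",a);cv2.imwrite("pics/b.png",b);cv2.imwrite("pics/c.png",crop(s,195,180,130,97,6))
E
```

```text
(no output)
```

View pics/a.png

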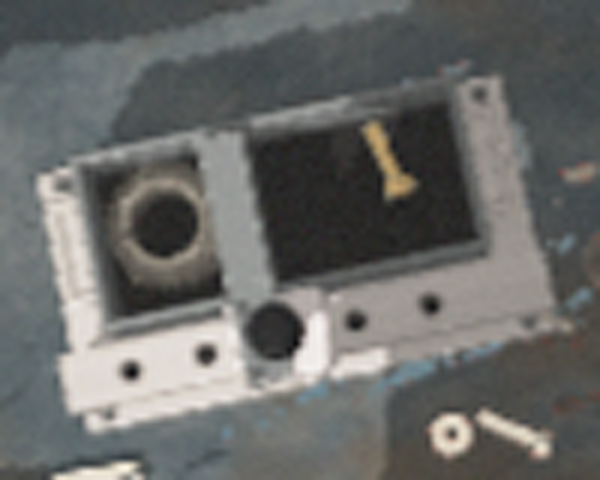

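View pics/b.png

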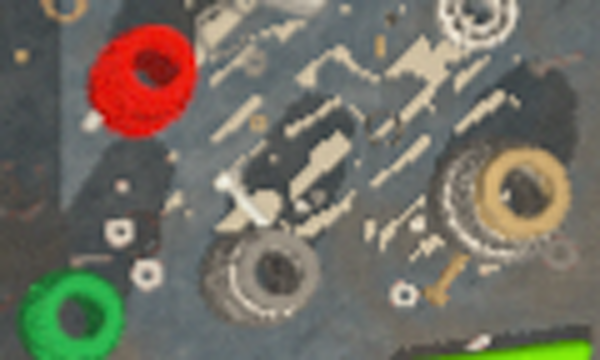

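View pics/c.png

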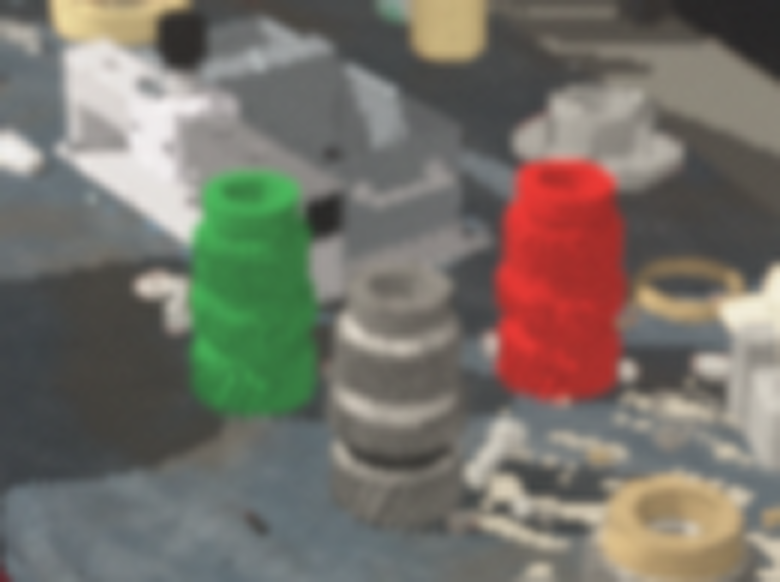

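Crop a shows the carrier: the pocket is on the right, the knob at (274,331), and the tube holes at (131,371), (206,354), (356,320) and (430,303). Crops b and c confirm the plain grey stack, with its top face at b(279,277) and c(399,290). I'll localise next.

```bash
cat > loc.py <<'E'
from h import *
t=cv2.imread("pics/raw_t.png"); g=cv2.cvtColor(t,cv2.COLOR_BGR2GRAY).astype(float)
un=lambda x,y,x0,y0,f:np.array([(x+.5)/f-.5+x0,(y+.5)/f-.5+y0])
px=[]
for q in [(131,371),(206,354),(356,320),(430,303)]:
    u=un(*q,190,165,6)
    for _ in range(5):
        yy,xx=np.mgrid[int(round(u[1]))-3:int(round(u[1]))+4,int(round(u[0]))-3:int(round(u[0]))+4]
        w=np.exp(-((xx-u[0])**2+(yy-u[1])**2)/4.5)*np.clip(np.median(g[yy,xx])-15-g[yy,xx],0,None)
        u=np.array([(w*xx).sum(),(w*yy).sum()])/w.sum()
    px.append(u)
px=np.array(px); P=on_z("top",px,68.); Y=np.array([94,54,-26,-66.])
A=np.polyfit(Y,P,1); ey=A[0]/np.linalg.norm(A[0]); c0=A[1]
print("px",px.round(1),"scale",np.linalg.norm(A[0]),"res",(P-np.outer(Y,A[0])-A[1]).round(1).tolist())
ex=np.array([ey[1],-ey[0]])
org=P.mean(0)-ey*Y.mean()+70*ex
print("org",org,"yaw",np.degrees(np.arctan2(ex[1],ex[0])))
k=on_z("top",un(274,331,190,165,6),125); print("knob top view",k, "pred",org-70*ex+14*ey)
# triangulations with the scene view
def tri(a,b):
    o1,d1=ray("top",a);o2,d2=ray("scene",b);d1=d1[0];d2=d2[0]
    s=np.linalg.lstsq(np.c_[d1,-d2],o2-o1,rcond=None)[0]; p,q=o1+s[0]*d1,o2+s[1]*d2
    return (p+q)/2,np.linalg.norm(p-q)
gt,gs=un(279,277,290,170,5),un(399,290,195,180,6)
print("gear z114",on_z("top",gt,114),on_z("scene",gs,114),tri(gt,gs))
# predicted outlines overlay
o=crop(t,190,165,100,80,6); s=cv2.imread("pics/raw_s.png"); 
def draw(n,img,x0,y0,f,pts,col,z):
    W=[np.r_[org+ex*a+ey*b,z] for a,b in pts]; q=(proj(n,W)-[x0,y0]+.5)*f-.5
    cv2.polylines(img,[q.round().astype(int)],True,col,1)
o2=crop(s,195,150,110,90,7)
for n,im,a in(("top",o,(190,165,6)),("scene",o2,(195,150,7))):
    draw(n,im,*a,[(-43,-100),(43,-100),(43,100),(-43,100)],(0,0,255),69)
    draw(n,im,*a,[(-43,-100),(43,-100),(43,12),(-43,12)],(255,0,255),8)
    draw(n,im,*a,[(-70+15*np.cos(i/3),14+15*np.sin(i/3)) for i in range(19)],(0,255,0),122)
cv2.imwrite("pics/ov.png",np.vstack([o,crop(o2,0,0,770,630,1)[:630,:600]])[:1100]); cv2.imwrite("pics/ov.png",cv2.resize(cv2.hconcat([o,cv2.resize(o2,(586,480))]),(800,324)))
E
python3 loc.py
```

```text
px [[211.3 226.4]
 [223.9 223.6]
 [248.8 218.1]
 [261.3 215.4]] scale 1.0009061215575776 res [[-0.0, 0.0], [0.0, -0.1], [0.0, 0.1], [-0.0, -0.1]]
org [545.94486966  24.98148346] yaw 11.894331682599336
knob top view [[474.40185475  23.81004828]] pred [474.56230972  24.2533782 ]
gear z114 [[ 455.62892592 -307.75299031]] [[ 458.10685347 -316.85723817]] (array([ 458.44447645, -309.67582256,  109.99859035]), np.float64(5.648031055490287))
```

View pics/ov.png

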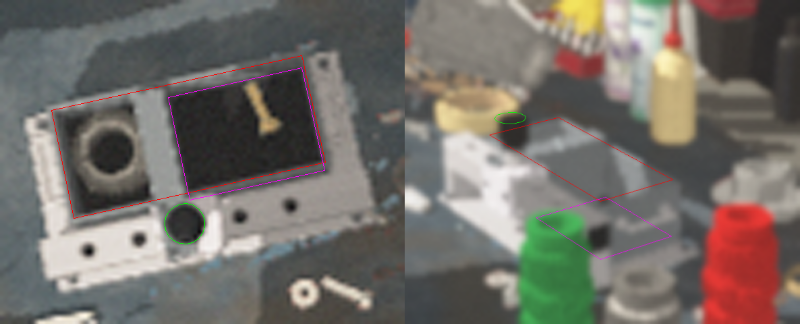

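The top-view fit is tight: hole residuals are under 0.1 mm, and the knob agrees to 0.5 mm. The scene view is about 1 px off, so I trust the top view. I'll keep the jaws along carrier y throughout, which centres the stack in the tight direction. Moving above the stack now and checking there.

```bash
cat >> h.py <<'E'
ORG=np.array([545.945,24.981]); YAW=np.radians(11.894); ex=np.array([np.cos(YAW),np.sin(YAW)]); ey=np.array([-ex[1],ex[0]])
def W(x,y,z): return np.r_[ORG+ex*x+ey*y,z]
def quat(s=1):
    y=np.r_[s*ey,0]; z=np.array([0,0,-1.]); return R.from_matrix(np.c_[np.cross(y,z),y,z]).as_quat()
def st(m=""):
    s=env.read_state(); print(m,"t",round(s["time_s"],1),"pos",s["tool_pos"].round(1),"F",s["force"].round(1),"w",round(s["width"],1),flush=True); return s
E
python3 - <<'E'
from h import *
for s in(1,-1):
    for P in([455.6,-307.8,240],W(0,-63,275),W(-70,14,172)): 
        q=env.ik(P,quat(s)); print(s,None if q is None else np.round(q,2))
s=1 if env.ik([455.6,-307.8,240],quat(1))[5]**2<env.ik([455.6,-307.8,240],quat(-1))[5]**2 else -1
print("sign",s); open("sign","w").write(str(s))
env.reach([455.6,-307.8,240],quat(s)); st()
a,b=viewer.camera("top"),viewer.camera("scene")
cv2.imwrite("pics/g1.png",cv2.hconcat([crop(a,300,175,90,75,4.4),crop(b,215,165,90,75,4.4)]))
E
```

```text
1 [-0.62  0.4   1.84 -0.    0.9  -2.39]
1 [-0.09  0.36  1.8  -0.    0.98 -1.87]
1 [ 0.03  0.42  2.04 -0.    0.68 -1.75]
-1 [-0.62  0.4   1.84 -0.    0.9   0.75]
-1 [-0.09  0.36  1.8  -0.    0.98  1.28]
-1 [ 0.03  0.42  2.04 -0.    0.68  1.39]
sign -1
 t 3.4 pos [ 456.  -307.3  240. ] F [ 0.3 -0.3 -0.1] w 87.6
```

View pics/g1.png

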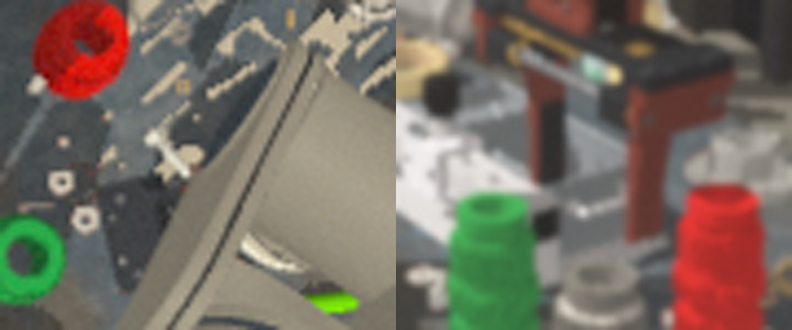

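In the right pane the fingertips' midpoint is at (592,212), straddling the stack's top at (600,280). I'll compare this with the projection to correct the scene camera bias.

Run:
```python
from h import *
print(proj("scene",[[456,-307.3,160],[456,-307.3,114],[456+ey[0]*44,-307.3+ey[1]*44,160],[456-ey[0]*44,-307.3-ey[1]*44,160],[456,-317.3,114],[466,-307.3,114]]).round(1))
print("obs tips mid 259.5,213.2  left",(545-396)/4.4+215,185/4.4+165,"right",(640-396)/4.4+215,240/4.4+165," gear 261.4 228.6")
```

```text
[[259.1 211.5]
 [258.9 226.5]
 [249.7 205.9]
 [269.1 217.5]
 [260.5 228.1]
 [262.2 225.9]]
obs tips mid 259.5,213.2  left 248.86363636363637 207.04545454545453 right 270.45454545454544 219.54545454545453  gear 261.4 228.6
```

Run:
```python
from h import *
p=np.array([457.5,-309.5])
env.move_l([*p,240],rate=150)
print(env.move_l([*p,145],rate=80,f_stop=12)); st("down")
set_gripper(50); s=st("grip")
env.move_l([*s["tool_pos"][:2],150],rate=30); st("lift5")
env.move_l([*s["tool_pos"][:2],275],rate=120); st("lifted")
env.reach(W(0,-63.5,275),quat(-1)); st("over")
a,b=viewer.camera("top"),viewer.camera("scene")
cv2.imwrite("pics/g2.png",cv2.hconcat([crop(a,200,155,90,75,4.4),crop(b,205,135,90,75,4.4)]))
```

```text
False
down t 5.1 pos [ 457.8 -309.7  145.5] F [0.3 0.2 0.2] w 87.6
grip t 5.7 pos [ 457.8 -309.9  145.2] F [ 0.7 -1.5 -0.7] w 58.7
lift5 t 6.0 pos [ 457.3 -309.5  149.6] F [ 0.4  0.9 -7.7] w 58.8
lifted t 7.2 pos [ 457.3 -309.6  274.2] F [ 0.6  0.1 -6.2] w 58.3
over t 8.3 pos [558.8 -38.  274.7] F [ 0.4  0.7 -7. ] w 59.0
```

View pics/g2.png

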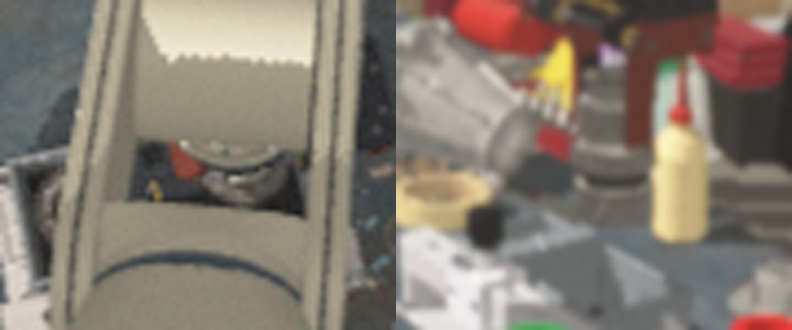

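Run:
```python
from h import *
print("pred u at mid grip",proj("scene",[W(0,-63.5,130+50),W(0,-63.5,130+26),W(10,-63.5,156)]).round(1),"obs u 254.0")
p=W(0,-63.5,0)[:2]
r=env.move_l([*p,215],rate=100,f_stop=12); st(r)
r=env.move_l([*p,158],rate=70,f_stop=10); st(r)
if not r:
    r=env.move_l([*p,151],rate=12,f_stop=5); st(r)
```

```text
pred u at mid grip [[253.2 168.9]
 [253.2 175.5]
 [255.6 174.9]] obs u 254.0
False t 9.2 pos [559.4 -37.3 215.3] F [ 0.   0.8 -7.3] w 58.4
False t 10.1 pos [559.4 -37.2 158.3] F [-0.1 -0.2 -6.5] w 58.8
True t 10.6 pos [559.2 -37.2 153.2] F [ 0.  -1.2  4.7] w 58.4
```

The stack seated at exactly the expected height. Releasing and checking.

Run:
```python
from h import *
set_gripper(88); s=st("open")
p=s["tool_pos"]
env.move_l([*p[:2],215],rate=100); st()
q=W(-70,14,0)[:2]
env.reach([*q,230],quat(-1)); st("over knob")
a,b=viewer.camera("top"),viewer.camera("scene")
cv2.imwrite("pics/raw_s3.png",b);cv2.imwrite("pics/raw_t3.png",a)
cv2.imwrite("pics/g3.png",cv2.hconcat([crop(a,190,155,100,85,4),crop(b,195,135,100,85,4)]))
print(proj("scene",[W(-70,14,150),W(-70,14+44,150),W(-70,14-44,150),W(-70,14,125)]).round(1))
```

```text
open t 11.2 pos [557.7 -37.1 151.7] F [-0.3  0.  -0.6] w 87.8
 t 12.0 pos [557.4 -37.  214.7] F [-1.3  0.5 -0.7] w 87.8
over knob t 12.5 pos [474.2  24.7 229.8] F [ 0.4 -0.2  1.4] w 87.8
[[223.7 174.8]
 [217.1 171.2]
 [230.6 178.5]
 [223.9 181.5]]
```

View pics/g3.png

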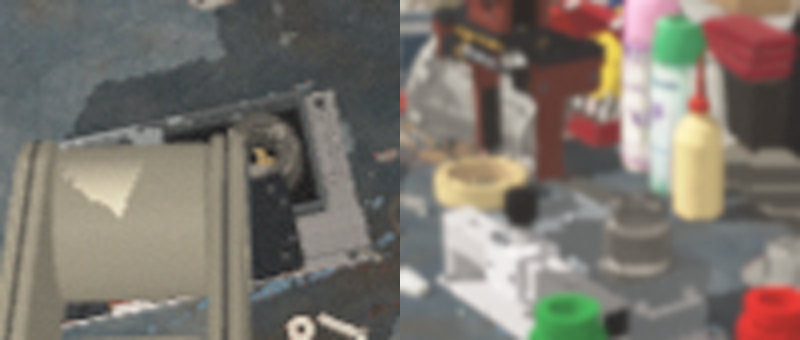

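The stack stands upright in the pocket, at right pane (640,235), clear of everything. The fingers straddle the knob at (522,205). Descending to grip and draw the pin.

Run:
```python
from h import *
print("stack top pred",proj("top",[W(0,-63.5,122)]).round(1),"seen ~257.4,193.2")
q=W(-70,14,0)[:2]
r=env.move_l([*q,172],rate=90,f_stop=10); st(r)
if not r:
    set_gripper(20); s=st("grip")
    p=s["tool_pos"]
    env.move_l([*p[:2],p[2]+6],rate=25); st("6")
    env.move_l([*p[:2],p[2]+12.8],rate=25); st("12.8")
    env.hold(.3); st("held")
```

```text
stack top pred [[255.4 191.6]] seen ~257.4,193.2
False t 13.4 pos [474.9  24.2 172.1] F [-0.3  0.1  1.3] w 87.9
grip t 14.3 pos [474.6  24.1 172. ] F [-0.5 -2.5  0.1] w 28.7
6 t 14.7 pos [474.5  24.1 177.8] F [  2.7  -1.7 -10.1] w 29.0
12.8 t 15.2 pos [474.5  24.1 184.8] F [  3.9  -1.5 -13.9] w 29.6
held t 15.5 pos [474.5  24.1 184.7] F [  2.5   0.5 -13.8] w 29.1
```

The lift force of 13.9 N matches the spring at about 12.8 mm, so the pin is drawn. Now sliding.

Run:
```python
from h import *
s=st(); p=s["tool_pos"]; q=p[:2]-40*ey
r=env.move_l([*q,p[2]],rate=40,f_stop=15); st(f"slid {r}")
if not r:
    env.hold(.2); z=172.
    r=env.move_l([*q,176.5],rate=20,f_stop=25); st(f"176.5 {r}")
    if not r: r=env.move_l([*q,z],rate=15,f_stop=25); st(f"down {r}")
    env.hold(.3); st()
```

```text
t 15.5 pos [474.5  24.1 184.7] F [  2.5   0.5 -13.8] w 29.1
slid False t 16.6 pos [482.7 -15.2 184.7] F [  2.2  -1.1 -13.8] w 29.0
176.5 False t 17.4 pos [482.7 -15.  176.4] F [  1.6  -1.8 -11.9] w 28.9
down False t 17.8 pos [482.8 -15.  172.1] F [ 1.5 -3.4 -7.4] w 29.1
 t 18.1 pos [482.8 -15.1 172.1] F [-0.2 -4.  -7.1] w 29.2
```

At height the arm still carries 7 N of the spring, so the pin is at or very near its seat. I'll push down gently until the force shows it bottomed.

Run:
```python
from h import *
s=st(); p=s["tool_pos"]
for z in(171.4,170.8,170.2):
    r=env.move_l([*p[:2],z],rate=8,f_stop=25); env.hold(.2); s=st(z)
    if s["force"][2]>4: break
```

```text
t 18.1 pos [482.8 -15.1 172.1] F [-0.2 -4.  -7.1] w 29.2
171.4 t 18.6 pos [482.9 -15.  171.9] F [-4.3 -2.8  5.9] w 29.0
```

The force turned to +5.9 N within 0.2 mm, at the same height as the original home position, so the pin is home. One final look.

Run:
```python
from h import *
a,b=viewer.camera("top"),viewer.camera("scene")
cv2.imwrite("pics/g4.png",cv2.hconcat([crop(a,200,155,90,75,4.4),crop(b,205,145,90,75,4.4)])); st()
```

```text
t 18.7 pos [482.9 -15.1 171.9] F [-2.6 -2.3  6.3] w 29.1
```

View pics/g4.png

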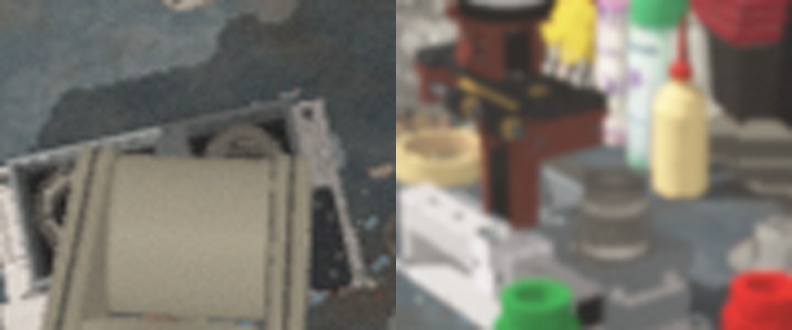

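The stack is upright at right pane (615,215), between the partition and the end wall. The partition has moved over, and the ring gear is still in place. Handing in.

Run:
```python
from h import *
workorder.sign_off(); st()
```

```text
the job is handed in; nothing more can be done
the job is handed in; nothing more can be done
```

I lowered the grey gear stack upright into the pocket and let go of it. Then I drew the plunger, slid the partition 40 mm to the next hole and let the pin drop home. I handed the job in at about 19 s, still gripping the knob.

**Last checks**
- **Stack:** it met the floor at exactly the expected height (TCP z 153.2 mm), and the contact force changed by only about 11 N. The final picture shows it upright and penned between the partition and the end wall. I aimed it at y = -63.5 mm in the carrier frame and did not measure its position again after the slide.
- **Pin:** the spring pull was 13.8 N while drawn, which fits about 12.8 mm of lift. At the end the push turned to +6 N within 0.2 mm, at the same height as the original home position. I read that as fully home, but did not test it with a sideways nudge.
- **Grip:** finger opening was 29.1 mm on the 30 mm knob.

**What disagreed**
- **Stack position before the grasp:** the scene camera put it about 4–5 mm from the top camera's figure, even after correcting the scene camera's bias. I grasped at a point in between.
- **Stack position after placing:** a rough top-view reading of its top, partly hidden by the arm, was about 2 px (roughly 6–8 mm) from the predicted spot. I put this down to reading the crop by eye and did not resolve it.
- **Spring force after lowering:** the arm still carried about 7 N of the spring at home height, so I pressed the knob down slightly to seat the pin.

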